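Square a clay panel in the corner jig

ROBOT

A 6-joint arm with a two-finger parallel gripper is mounted at the origin on a cart in front of the work surface, level with it; the furniture and walls round the work are solid. World frame = base frame: x ahead of the robot, y to its left, z up, the work surface at z = 0. Lengths are in m, angles in rad, forces in N, time in s.
With the tool pointing down it reaches from about 0.25 to 0.775 m from the base axis. Payload 4 kg.
Tool frame: the origin (TCP) lies between the finger pads; the fingertips stand 17 mm ahead of it and the grasp point (between the pads) lies 2 mm behind it (manip.tip_reach is the distance from the TCP to the fingertips, in m); z points along the fingers, y is the line along which they close (so a half turn about z gives the same grasp; the last joint's range is limited). The gripper opens to 94 mm and grips with 3 to 60 N. Pads are 16 mm wide; open, the fingers measure 119 mm over their backs; the gripper's body (75 mm by 177 mm) begins 78 mm behind the grasp point.
Start: joints at [1.102, 0.087, 1.371, -0, 1.684, -0.103], TCP at [0.197, 0.514, 0.223] pointing down, gripper open.
Joint ranges: [-3.1, 3.1], [-0.76, 2.03], [0.27, 2.55], [-1.08, 4.22], [0.17, 2.65], [-2.57, 2.57]. Speed limits (rad/s): [2.79, 2.79, 3.14, 3.14, 3.14, 3.14].

INTERFACE

Orientations are given as a unit quaternion [x, y, z, w].
In Python, from bench import manip, imaging gives the robot as it stands.
- The arm moves only by the shell command python3 -m crank 'ROWS'. ROWS is text: rows parted by semicolons, each of 5 numbers parted by spaces: the shift along the tool's x, y, z scaled (see below), then the turn about the tool's z scaled (see below), then the opening, from -1 (shut) to 1 (fully open), so that 0 is half open. A call has exactly 5 rows; each row shifts and turns the commanded pose from where the row before left it, along the tool's axes as they then stand; what a row does not reach is not made up. The controller multiplies each number of a shift by 0.04 m and each number of a turn by 5 degrees. A row lasts 1/12 s, in which the tool goes at most 41.7 mm and 7.16 degrees, less where a joint would pass 70% of its speed; a pose out of reach is approached as far as the arm can. A call with a number of a shift or a turn outside -1 to 1 is refused whole. A call with a gripper value outside its range is refused whole. The fingers move at their own pace and stop on an object; the grip force is fixed at half the most. Time passes only in rows, so rows that do not move let the fingers close, or fill a call up. It gives the time, the measured TCP pose, the force, the opening and the grip force at its end, in the units of the state.
- manip.get_state(): the state, without advancing time (a new reading comes with each control period).
- imaging.capture(name): name is "side" or "top" or "wrist"; returns a dict with "img" (420x560x3 uint8, red, green, blue), "depth" (420x560 float32, m along the optical axis (not along the pixel's ray), 0 where there is no reading), "K" (3x3 intrinsics, pixels), "view" (4x4, takes a point from world to camera coordinates). Camera axes: x right, y down, z forward; pixel columns grow to the right and rows downward; lengths in m; the calibration is good to about 2 mm. A picture is of the moment at which its call begins.
- manip.sign_off(): hands the job in; it is judged then, once.
The state is a dict: "t": time; "joint_pos": joint angles; "joint_vel": joint speeds; "joint_torque": joint torques, N m; "eef_pos": TCP position; "ee_rot": TCP orientation; "ft_force": force on the tool from outside, world axes, zero at the start; "moment": the same for the moment, N m; "width": finger opening in m; "grasp_force": force on a finger pad.
Only numpy, scipy, OpenCV 4.12 (cv2) and the standard library are available. Lean on these libraries where they do the work, as an engineer would, in place of code of your own. Each camera call takes 0.05 s, during which the arm holds its last target. There are 200 camera calls.

TASK

Slide the tall terracotta panel up out of its slot in the wooden rack, stand it on the board of the squaring jig, and press it gently into the corner so that its foot is down on the board, its face lies flat along the long aluminium fence and its end touches the short one, all at once. Finish with the gripper still holding it pressed there against both fences; do not let go, because the next side of the planter is glued to it while you hold. Leave the two glazed tiles in the rack, and the jar and tape roll behind, where they are.

Things in the scene. Friction and masses are not known exactly. Their poses are not given: they have to be found in the camera images.
- panel: The tall plain terracotta (orange-brown) fired clay panel, 10 mm thick (its x), 130 mm long (its y), 120 mm high (its z), about 0.28 kg; both faces and both ends are alike. Origin: centre of its underside. It starts standing upright on the rack's floor in one of three grooves, its y axis along the rack's y axis; its top 58 mm stands clear above the rack. Its dry clay drags when it slides.
- tile_blue: Lower tile glazed blue, 10 x 130 x 76 mm (x, y, z), standing in another groove of the rack. Origin: centre of its underside. Stays where it is.
- tile_white: Lower tile glazed white, 10 x 130 x 76 mm (x, y, z), standing in another groove of the rack. Origin: centre of its underside. Stays where it is.
- rack: Wooden tile rack, fixed, 176 x 166 x 76 mm (x, y, z). Origin: centre of its underside; floor 14 mm above it. Its two end boards (-y and +y) have upright grooves 13.5 mm wide, open at the top; panel and tiles stand in the grooves at x = -58, 0 and 58 mm, in any order, with 1.75 mm play each side in x and about 2 mm at each end in y.
- jig: Squaring jig, fixed and rigid: plywood board 200 x 250 mm (x, y), top 18 mm above the table, with two aluminium fences 50 mm high on it. Long fence: face in the plane x = 55 mm, looking to -x. Short fence: face in the plane y = 85 mm, looking to -y. Origin: centre of the board, at table height. Panel home: its origin at x 50, y 20, z 18 mm here, its y axis along the jig's.
- corner (a point): The point on the top of the jig's board where the two fences' working faces would meet (18 mm above the table); axes as the jig's: the long fence runs from here along -y, the short one along -x.
- long_fence: The jig's long aluminium fence, 190 mm long (jig's y = -115 to 75 mm), 50 mm high, upright leg 8 mm thick. Origin: middle of the foot of its working face, which looks along the jig's -x.
- short_fence: The jig's short aluminium fence, 135 mm long (jig's x = -77 to 58 mm), 50 mm high, upright leg 8 mm thick. Origin: middle of the foot of its working face, which looks along the jig's -y.
- jar: Small glaze jar with a teal mark, 62 mm across, 73 mm high, standing behind the work. Origin: centre of its underside. Stays where it is.
- tape: Roll of masking tape, 104 mm across, 25 mm high, lying behind the work. Origin: centre of its underside. Stays where it is.
Not all that is in view belongs to the job. Leave any red look-alike of the tile_white alone.

How it is judged:
By the outcome, as a careful person would: the job done as asked, in the order asked, and still so for the second after the job is handed in, while the arm keeps its last pose, push and grip.
It also fails if it takes over 72 s, if anything falls off the work surface, if the arm or the gripper's body presses on something with over 40 N, if the wrist force passes 120 N, or if a joint passes its speed limit or range.

## Working session

There is one attempt and no reset: what is moved stays moved. The work goes in short steps, Python scripts to look and compute and a shell command to move; the robot and the scene stay as the last step left them, time stands still between calls to the robot, and variables do not carry over. Pictures are saved under pics/ and viewed, at most 10 in all, crops included, and the job is handed in when it is done.

```bash
mkdir -p pics; ls
cat > h.py <<'E'
import numpy as np, cv2
from bench import manip, imaging
def cap(n,f=None):
    c=imaging.capture(n)
    if f: cv2.imwrite(f,c["img"][:,:,::-1])
    return c
def cloud(c):
    d=c["depth"];K=c["K"];v,u=np.mgrid[:d.shape[0],:d.shape[1]]
    p=np.stack([(u-K[0,2])/K[0,0]*d,(v-K[1,2])/K[1,1]*d,d,np.ones_like(d)],-1)
    w=p@np.linalg.inv(c["view"]).T
    w=w[...,:3]; w[d==0]=np.nan
    return w
E
python3 - <<'E'
from h import *
a=cap("top");b=cap("side");np.savez("a.npz",**a);np.savez("b.npz",**b)
cv2.imwrite("pics/both.png",cv2.resize(np.vstack([a["img"],b["img"]])[:,:,::-1],None,fx=.7,fy=.7,interpolation=cv2.INTER_AREA))
print(manip.get_state())
E
```

```text
pics
{'t': 0.1, 'joint_pos': array([ 1.10188463e+00,  8.79061532e-02,  1.37210381e+00, -2.28801915e-05,
        1.68360663e+00, -1.03078942e-01]), 'joint_vel': array([-0.00028851, -0.00107857, -0.00311595,  0.00116184,  0.00072833,
       -0.0008125 ]), 'joint_torque': array([ 2.83066780e-03, -3.41255307e+01, -3.03301442e+01,  7.20724580e-02,
        3.04915407e-02, -8.18601507e-05]), 'eef_pos': array([0.1965392 , 0.51318706, 0.22140715]), 'ee_rot': array([ 1.81899231e-01,  9.83316656e-01, -9.74074215e-04, -2.74583015e-04]), 'ft_force': array([ 0.19330283, -0.02817621, -0.23344329]), 'moment': array([ 0.03744982, -0.00330909, -0.00552209]), 'grasp_force': 0.0, 'width': 0.09420789109123706}
```

View pics/both.png

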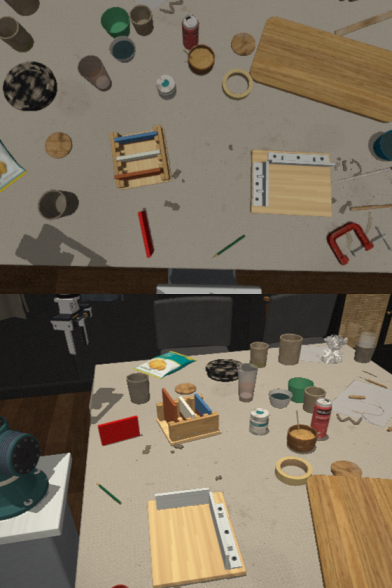

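The top picture (shown at 0.7 scale) has the rack at (140,157) holding blue, white and terracotta, with the jig at (290,182). A red look-alike stands alone at (146,232). The terracotta piece at (137,173) in the rack is the plain one and looks the tallest. I'll confirm that with depth and an enlarged crop.

Run:
```python
from h import *
a=dict(np.load("a.npz"));b=dict(np.load("b.npz"))
c1=cv2.resize(a["img"][170:290,140:260],(400,400),interpolation=cv2.INTER_CUBIC)
c2=cv2.resize(a["img"][200:320,345:485],(400,343),interpolation=cv2.INTER_CUBIC); c2=np.pad(c2,((0,57),(0,0),(0,0)))
cv2.imwrite("pics/crop.png",np.hstack([c1,c2])[:,:,::-1])
w=cloud(a);img=a["img"].astype(int)
hsv=cv2.cvtColor(a["img"],cv2.COLOR_RGB2HSV)
def top(z0,z1,box,name):
    m=np.zeros(w.shape[:2],bool);r0,r1,c0,c1=box;m[r0:r1,c0:c1]=1
    m&=(w[...,2]>z0)&(w[...,2]<z1)
    p=w[m]; 
    r=cv2.minAreaRect((p[:,:2]*1000).astype(np.float32)); print(name,m.sum(),r,np.median(p[:,2]),np.median(img[m],0))
R=(170,290,140,260);J=(200,320,345,485)
top(.10,.16,R,"panel"); top(.06,.084,R,"rack+tiles"); top(.01,.023,J,"board"); top(.055,.08,J,"fences")
for (v,u) in [(247,196),(222,197),(196,195),(225,430),(262,367),(262,415)]: print(v,u,w[v,u],img[v,u])
v=np.linalg.inv(a["view"]);print(v[:3,3])
```

```text
panel 453 ((481.6214294433594, 206.2628173828125), (10.301970481872559, 129.16053771972656), 10.884425163269043) 0.1317919351415785 [127.  69.  39.]
rack+tiles 1832 ((538.4127807617188, 216.893310546875), (167.2560272216797, 158.96922302246094), 10.869314193725586) 0.0740873245633864 [142. 113.  74.]
board 8158 ((469.3246765136719, -258.7191162109375), (250.85923767089844, 200.2450408935547), 87.99468231201172) 0.017260462639166696 [168. 144. 103.]
fences 732 ((506.7558898925781, -241.87945556640625), (114.7623062133789, 247.87477111816406), 31.129894256591797) 0.06661715157335318 [156. 156. 150.]
247 196 [0.48174439 0.20614802 0.13284501] [129  71  39]
222 197 [0.53686814 0.2157945  0.08759106] [172 174 160]
196 195 [0.59167603 0.22262217 0.08828469] [48 72 96]
225 430 [ 0.54795296 -0.29158142  0.02290729] [160 162 156]
262 367 [ 0.46326196 -0.14786445  0.02962414] [37 39 38]
262 415 [ 0.46565524 -0.25649071  0.01768099] [166 141 101]
[0.42542917 0.05307694 0.89477929]
```

View pics/crop.png

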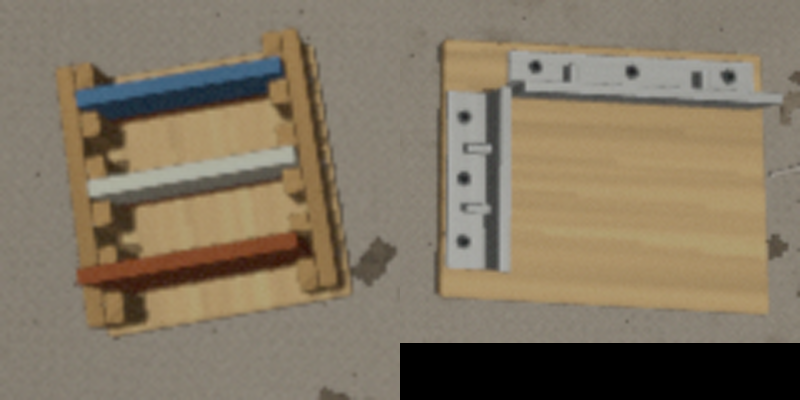

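The crop shows the plain terracotta panel in the groove nearest the robot, at top-image pixel (196,247). Depth puts its top at 0.132 m and its footprint at 10 x 129 mm, which fits. The white (197,222) and blue (195,196) tiles are lower, and the red look-alike stands outside the rack. The long fence is on the far (+x) side of the jig and the short fence on its +y side. I'll turn the tool now and refine the jig's pose in the same step.

```bash
python3 -m crank '0 0 0 1 -0.1;0 0 0 1 -0.1;0 0 0 1 -0.1;0 0 0 1 -0.1;0 0 0 1 -0.1' >/dev/null
python3 -m crank '0 0 0 1 -0.1;0 0 0 1 -0.1;0 0 0 1 -0.1;0 0 0 1 -0.1;0 0 0 1 -0.1' >/dev/null
python3 -m crank '0 0 0 0.4 -0.1;0 0 0 0.4 -0.1;0 0 0 0.4 -0.1;0 0 0 0.4 -0.1;0 0 0 0 -0.1'
cat >> h.py <<'E'
def fences(c):
    w=cloud(c)[200:320,345:500].reshape(-1,3)
    th=np.radians(-2.0)
    o=np.array([.4693,-.2587]);R=np.array([[np.cos(th),-np.sin(th)],[np.sin(th),np.cos(th)]])
    l=(w[:,:2]-o)@R
    z=w[:,2]
    A=(z>.055)&(z<.08)&(abs(l[:,0]-.057)<.02)&(l[:,1]<.06)&(l[:,1]>-.11)
    B=(z>.055)&(z<.08)&(abs(l[:,1]-.09)<.02)&(l[:,0]<.04)&(l[:,0]>-.07)
    for n,m,i in(("long",A,0),("short",B,1)):
        p=l[m]; k=np.polyfit(p[:,1-i],p[:,i],1)
        print(n,m.sum(),"slope deg",np.degrees(k[0]),"offset",k[1],np.percentile(p[:,i]-k[0]*p[:,1-i],[3,50,97]))
E
python3 -c "
from h import *
fences(dict(np.load('a.npz')))"
```

```text
t: 1.35
eef_pos: [0.1966, 0.5134, 0.2218]
ee_rot: [0.636, 0.772, -0.001, 0.0]
ft_force: [0.5, 0.3, 0.6]
width: 0.0426
grasp_force: 0.0
long 357 slope deg -0.06121222799262035 offset 0.05820011923940718 [0.05472232 0.05804356 0.06263855]
short 268 slope deg 0.2773467394410986 offset 0.08984431633705538 [0.08558309 0.09003471 0.0931503 ]
```

```bash
python3 -m crank '-0.74 0.46 0 0 -0.1;-0.74 0.46 0 0 -0.1;-0.74 0.46 0 0 -0.1;-0.74 0.46 0 0 -0.1;-0.74 0.46 0 0 -0.1' >/dev/null
python3 -m crank '-0.74 0.46 0 0 -0.1;-0.74 0.46 0 0 -0.1;-0.74 0.46 0 0 -0.1;-0.74 0.46 0 0 -0.1;-0.74 0.46 0 0 -0.1' >/dev/null
python3 -m crank '-0.74 0.46 0 0 -0.1;-0.74 0.46 0 0 -0.1;0 0 0 0 -0.1;0 0 0 0 -0.1;0 0 0 0 -0.1'
python3 - <<'E'
from h import *
c=cap("wrist","pics/w1.png");w=cloud(c)
m=(w[...,2]>.12)&(w[...,2]<.145);
n,L,S,_=cv2.connectedComponentsWithStats(m.astype(np.uint8))
for i in range(1,n):
    if S[i,4]>300:
        p=w[L==i]; print(S[i],cv2.minAreaRect((p[:,:2]*1000).astype(np.float32)),np.median(p[:,2]),np.median(c["img"][L==i],0))
E
```

```text
t: 2.6
eef_pos: [0.4811, 0.2075, 0.2221]
ee_rot: [0.636, 0.772, -0.0, -0.001]
ft_force: [0.2, -0.2, 0.2]
width: 0.0424
grasp_force: 0.0
[ 274  134   13  158 1924] ((483.4099426269531, 207.83078002929688), (9.3543701171875, 129.5722198486328), 11.012453079223633) 0.13475405962608386 [123.   72.5  47. ]
```

View pics/w1.png

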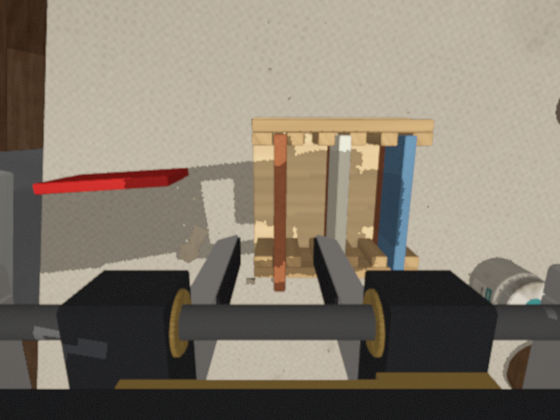

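The terracotta panel is centred between the fingers (column 280) and its yaw matches at 11.0°. The white tile (345) and blue tile (400) are clear of the fingers, so I'll descend and grip.

```bash
python3 -m crank '0 0.04 0.6 0 -0.1;0 0 0.6 0 -0.1;0 0 0.6 0 -0.1;0 0 0.5 0 -0.1;0 0 0.4 0 -0.1' 
python3 -m crank '0 0 0.3 0 -0.1;0 0 0.15 0 -0.1;0 0 0 0 -0.1;0 0 0 0 -1;0 0 0 0 -1'
python3 -m crank '0 0 0 0 -1;0 0 0 0 -1;0 0 0 0 -1;0 0 0 0 -1;0 0 0 0 -1'
```

```text
t: 3.07
eef_pos: [0.4812, 0.2089, 0.1127]
ee_rot: [0.635, 0.773, -0.001, -0.001]
ft_force: [-0.2, -0.8, -1.0]
width: 0.0422
grasp_force: 0.0
t: 3.48
eef_pos: [0.4838, 0.2081, 0.098]
ee_rot: [0.636, 0.772, 0.001, 0.001]
ft_force: [0.2, -0.4, 0.6]
width: 0.032
grasp_force: 0.0
t: 3.9
eef_pos: [0.4834, 0.2076, 0.0972]
ee_rot: [0.636, 0.772, 0.0, 0.0]
ft_force: [-0.4, 0.2, 2.5]
width: 0.0097
grasp_force: 30.0
```

```bash
python3 -m crank '0 0 -0.1 0 -1;0 0 -0.15 0 -1;0 0 -0.2 0 -1;0 0 -0.2 0 -1;0 0 -0.2 0 -1'
python3 -m crank '0 0 -0.2 0 -1;0 0 -0.2 0 -1;0 0 -0.2 0 -1;0 0 -0.2 0 -1;0 0 -0.2 0 -1'
python3 -m crank '0 0 -0.2 0 -1;0 0 -0.2 0 -1;0 0 -0.2 0 -1;0 0 -0.1 0 -1;0 0 0 0 -1'
```

```text
t: 4.32
eef_pos: [0.4831, 0.2076, 0.1314]
ee_rot: [0.636, 0.772, 0.0, 0.0]
ft_force: [0.3, -0.2, -2.8]
width: 0.0099
grasp_force: 30.0
t: 4.73
eef_pos: [0.4831, 0.2076, 0.1714]
ee_rot: [0.636, 0.772, 0.0, 0.0]
ft_force: [-0.2, -0.2, -1.7]
width: 0.0096
grasp_force: 30.0
t: 5.15
eef_pos: [0.4837, 0.2078, 0.2]
ee_rot: [0.636, 0.772, 0.001, 0.001]
ft_force: [-0.6, 0.6, -2.0]
width: 0.0099
grasp_force: 30.0
```

```bash
python3 -m crank '-0.3 0 0 0.65 -1;-0.3 0 0 0.65 -1;-0.3 0 0 0.65 -1;-0.3 0 0 0.65 -1;-0.5 0 0 0 -1' >/dev/null
python3 -m crank '-0.7 0.09 0 0 -1;-0.7 0.09 0 0 -1;-0.7 0.09 0 0 -1;-0.7 0.09 0 0 -1;-0.7 0.09 0 0 -1' >/dev/null
python3 -m crank '-0.7 0.09 0 0 -1;-0.7 0.09 0 0 -1;-0.7 0.09 0 0 -1;-0.7 0.09 0 0 -1;-0.7 0.09 0 0 -1' >/dev/null
python3 -m crank '-0.7 0.02 0 0 -1;-0.7 0 0 0 -1;-0.7 0 0 0 -1;-0.5 0 0 0 -1;0 0 0 0 -1'
python3 - <<'E'
from h import *
c=cap("wrist");w=cloud(c)
cv2.imwrite("pics/w2.png",np.hstack([c["img"],cap("side")["img"]])[:,:,::-1][:, ::1])
s=manip.get_state();z=s["eef_pos"][2]
m=(w[...,2]>z+.015)&(w[...,2]<z+.06)&(c["img"][...,0].astype(int)>c["img"][...,2]+40)
n,L,S,_=cv2.connectedComponentsWithStats(m.astype(np.uint8))
for i in range(1,n):
    if S[i,4]>300:
        p=w[L==i]; print(S[i],cv2.minAreaRect((p[:,:2]*1000).astype(np.float32)),np.median(p[:,2]),np.median(c["img"][L==i],0))
cv2.imwrite("pics/w2.png",cv2.resize(cv2.imread("pics/w2.png"),(800,300)))
E
```

```text
t: 6.82
eef_pos: [0.5103, -0.2489, 0.1973]
ee_rot: [0.721, 0.693, -0.001, -0.0]
ft_force: [-0.1, -0.4, -1.7]
width: 0.0098
grasp_force: 30.0
[ 264  135   26  169 4123] ((511.6031799316406, -218.6854248046875), (70.00394439697266, 10.044656753540039), 88.08573913574219) 0.23474145180748152 [115.  67.  44.]
[266 341  22  39 808] ((509.29693603515625, -281.1040954589844), (21.222585678100586, 9.32127571105957), 88.51376342773438) 0.23488551054964957 [109.   63.   39.5]
```

View pics/w2.png

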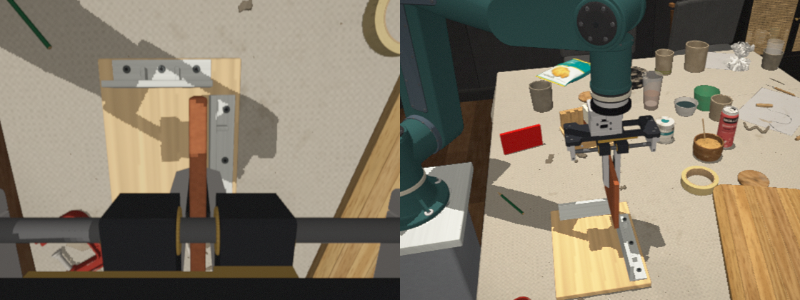

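The panel hangs upright in the grip, clear of both fences by about 9 mm: in the wrist view, the long fence is to the right at x≈215 and the short one above at y≈85. Its top is at 0.235, so its foot is at about 0.115. I'll lower it.

```bash
python3 -m crank '0 0 0.4 -0.06 -1;0 0 0.4 0 -1;0 0 0.4 0 -1;0 0 0.4 0 -1;0 0 0.3 0 -1'
python3 -m crank '0 0 0.2 0 -1;0 0 0.1 0 -1;0 0 0.05 0 -1;0 0 0 0 -1;0 0 0 0 -1'
python3 -m crank '0 0 0.025 0 -1;0 0 0.025 0 -1;0 0 0.025 0 -1;0 0 0 0 -1;0 0 0 0 -1'
```

```text
t: 7.33
eef_pos: [0.5108, -0.2431, 0.1208]
ee_rot: [0.717, 0.697, 0.0, -0.001]
ft_force: [-0.5, 0.4, -1.9]
width: 0.0102
grasp_force: 30.0
t: 7.75
eef_pos: [0.5117, -0.2452, 0.1094]
ee_rot: [0.717, 0.697, 0.0, 0.001]
ft_force: [-0.7, 0.1, -2.0]
width: 0.01
grasp_force: 30.0
t: 8.17
eef_pos: [0.5111, -0.2451, 0.1054]
ee_rot: [0.717, 0.697, 0.0, -0.0]
ft_force: [-0.1, -0.6, -2.0]
width: 0.0099
grasp_force: 30.0
```

```bash
python3 -m crank '0 0 0.025 0 -1;0 0 0.025 0 -1;0 0 0.025 0 -1;0 0 0 0 -1;0 0 0 0 -1'
python3 -m crank '0 0 0.025 0 -1;0 0 0 0 -1;0 0 0.025 0 -1;0 0 0 0 -1;0 0 0 0 -1'
```

```text
t: 8.58
eef_pos: [0.5111, -0.245, 0.1022]
ee_rot: [0.717, 0.697, 0.0, -0.0]
ft_force: [0.5, 0.5, -2.0]
width: 0.0102
grasp_force: 30.0
t: 9.0
eef_pos: [0.5113, -0.2451, 0.1012]
ee_rot: [0.717, 0.697, 0.0, 0.0]
ft_force: [-1.9, 0.9, 2.3]
width: 0.0099
grasp_force: 30.0
```

Foot is down, with about 4 N of contact. Next I'll slide it toward the long fence (+tool y).

```bash
python3 -m crank '0 0.04 0 0 -1;0 0.04 0 0 -1;0 0.04 0 0 -1;0 0 0 0 -1;0 0 0 0 -1'
python3 -m crank '0 0.025 0 0 -1;0 0.025 0 0 -1;0 0 0 0 -1;0 0 0 0 -1;0 0 0 0 -1'
python3 -c "
from bench import manip as m;s=m.get_state();print(s['eef_pos'],s['ft_force'],s['moment'],s['ee_rot'])"
```

```text
t: 9.42
eef_pos: [0.5161, -0.2454, 0.1012]
ee_rot: [0.717, 0.697, -0.0, 0.0]
ft_force: [-4.4, 0.6, 4.6]
width: 0.0101
grasp_force: 30.0
t: 9.83
eef_pos: [0.518, -0.2455, 0.1012]
ee_rot: [0.717, 0.697, -0.0, 0.0]
ft_force: [-3.4, -0.7, 4.3]
width: 0.0095
grasp_force: 30.0
[ 0.51801242 -0.24551423  0.10119486] [-3.39964477 -0.66651091  4.30106729] [0.13990291 0.97275262 0.04827748] [ 7.17280854e-01  6.96784112e-01 -1.54980578e-04  2.32734105e-04]
```

```bash
python3 -m crank '0 0.025 0 0 -1;0 0 0 0 -1;0 0.025 0 0 -1;0 0 0 0 -1;0 0 0 0 -1'
python3 -m crank '0 0.025 0 0 -1;0 0 0 0 -1;0 0 0 0 -1;0 0 0 0 -1;0 0 0 0 -1'
python3 -c "
from bench import manip as m;s=m.get_state();print(s['eef_pos'],s['ft_force'],s['moment'],s['ee_rot'])"
```

```text
t: 10.25
eef_pos: [0.5201, -0.2456, 0.1012]
ee_rot: [0.717, 0.697, -0.0, 0.0]
ft_force: [-3.1, 0.6, 4.8]
width: 0.0098
grasp_force: 30.0
t: 10.67
eef_pos: [0.5208, -0.2456, 0.1012]
ee_rot: [0.717, 0.697, -0.0, 0.0]
ft_force: [-4.8, -0.4, 5.9]
width: 0.0098
grasp_force: 30.0
[ 0.52076282 -0.2456138   0.10120516] [-4.77184591 -0.35424275  5.87373129] [0.2160426  1.16970669 0.02044647] [ 7.17313374e-01  6.96750600e-01 -3.51584565e-04  3.35286328e-05]
```

```bash
for i in 1; do python3 -m crank '0 0.02 0 0 -1;0 0 0 0 -1;0 0 0 0 -1;0 0 0 0 -1;0 0 0 0 -1'; done
python3 -c "
from bench import manip as m;s=m.get_state();print(s['moment'])"
python3 -m crank '0 0.02 0 0 -1;0 0 0 0 -1;0 0 0 0 -1;0 0 0 0 -1;0 0 0 0 -1'
python3 -c "
from bench import manip as m;s=m.get_state();print(s['moment'])"
```

```text
t: 11.08
eef_pos: [0.5209, -0.2456, 0.1012]
ee_rot: [0.717, 0.697, -0.001, -0.001]
ft_force: [-5.8, 1.3, 6.9]
width: 0.0099
grasp_force: 30.0
[ 0.15339435  1.40863633 -0.08501446]
t: 11.5
eef_pos: [0.5211, -0.2456, 0.1012]
ee_rot: [0.718, 0.697, -0.001, -0.001]
ft_force: [-6.7, 1.2, 7.3]
width: 0.0096
grasp_force: 30.0
[ 0.17840084  1.7049745  -0.12103468]
```

It is in contact with the long fence: commanded steps now only raise the force. Next I'll slide it along to the short fence.

```bash
python3 -m crank '0.025 0 0 0 -1;0.025 0 0 0 -1;0.025 0 0 0 -1;0 0 0 0 -1;0 0 0 0 -1'
python3 -m crank '0.025 0 0 0 -1;0 0 0 0 -1;0.02 0 0 0 -1;0 0 0 0 -1;0 0 0 0 -1'
python3 -c "
from h import *
s=manip.get_state();print(s['moment'])
c=cap('wrist','pics/w3.png');d=cap('side')
cv2.imwrite('pics/w3.png',np.hstack([c['img'][60:360,160:460],cv2.resize(d['img'][250:400,180:380],(400,300))])[:,:,::-1])"
```

```text
t: 11.92
eef_pos: [0.5212, -0.2451, 0.1015]
ee_rot: [0.718, 0.696, -0.003, 0.001]
ft_force: [-7.9, -4.6, 7.1]
width: 0.0097
grasp_force: 30.0
t: 12.33
eef_pos: [0.5212, -0.2445, 0.1016]
ee_rot: [0.718, 0.696, -0.004, 0.002]
ft_force: [-7.3, -5.7, 6.7]
width: 0.0094
grasp_force: 30.0
[-1.30645495  1.68340775 -0.1588743 ]
```

View pics/w3.png

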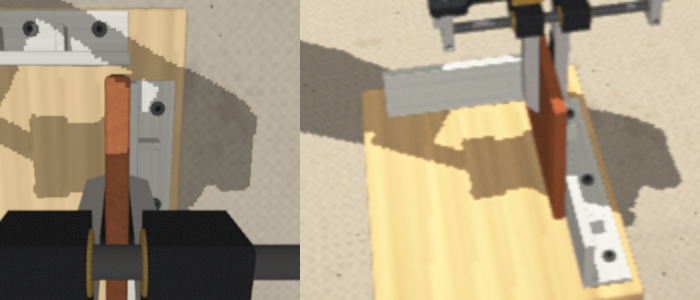

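The panel is sticking by friction: it moved only about 1 mm of the 4.8 mm commanded, and it is dragging at the foot. I'll ease the load on the board and long fence, then slide it again.

```bash
python3 -m crank '0 -0.05 0 0 -1;0 0 -0.03 0 -1;0 0 -0.03 0 -1;0 0 0 0 -1;0 0 0 0 -1'
python3 -m crank '0.025 0 0 0 -1;0 0 0 0 -1;0.02 0 0 0 -1;0 0 0 0 -1;0 0 0 0 -1'
python3 -c "
from h import *
s=manip.get_state();print(s['moment'])"
```

```text
t: 12.85
eef_pos: [0.5209, -0.2399, 0.102]
ee_rot: [0.717, 0.697, 0.0, -0.0]
ft_force: [0.4, -0.1, -1.9]
width: 0.0098
grasp_force: 30.0
t: 13.27
eef_pos: [0.5208, -0.2396, 0.1027]
ee_rot: [0.717, 0.697, -0.001, 0.001]
ft_force: [-0.2, -5.4, -5.5]
width: 0.0099
grasp_force: 30.0
[-1.309263    0.01615366 -0.0227528 ]
```

```bash
python3 -m crank '-0.04 0 0 0 -1;0 0 0.025 0 -1;0 0 0 0 -1;0 0 0.025 0 -1;0 0 0 0 -1'
python3 -m crank '0 0 0.025 0 -1;0 0 0 0 -1;0 0 0.025 0 -1;0 0 0 0 -1;0 0 0 0 -1'
python3 -c "
from h import *
s=manip.get_state();print(s['moment'])"
```

```text
t: 13.68
eef_pos: [0.5209, -0.2399, 0.1012]
ee_rot: [0.717, 0.697, 0.0, -0.0]
ft_force: [0.3, -0.9, -1.7]
width: 0.0098
grasp_force: 30.0
t: 14.1
eef_pos: [0.5209, -0.2399, 0.1012]
ee_rot: [0.717, 0.697, 0.0, 0.0]
ft_force: [-3.5, 1.6, 8.5]
width: 0.0097
grasp_force: 30.0
[ 0.2191381   0.93252367 -0.00488424]
```

```bash
python3 -m crank '0 0 -0.02 0 -1;0 0 0 0 -1;0 0.025 0 0 -1;0 0.025 0 0 -1;0 0 0 0 -1'
python3 -m crank '0.025 0 0 0 -1;0 0 0 0 -1;0.025 0 0 0 -1;0 0 0 0 -1;0 0 0 0 -1'
python3 -c "
from h import *
s=manip.get_state();print(s['moment'],s['ee_rot'])"
```

```text
t: 14.52
eef_pos: [0.5214, -0.2399, 0.1012]
ee_rot: [0.717, 0.697, -0.001, -0.001]
ft_force: [-6.3, 2.9, 10.1]
width: 0.0099
grasp_force: 30.0
t: 14.93
eef_pos: [0.5214, -0.2398, 0.1012]
ee_rot: [0.718, 0.696, -0.002, 0.0]
ft_force: [-6.4, -2.8, 7.7]
width: 0.0099
grasp_force: 30.0
[-0.160483    1.49268712 -0.16754737] [ 7.17732509e-01  6.96316692e-01 -1.76279091e-03  4.78430612e-05]
```

```bash
python3 -m crank '0.025 0 0 0 -1;0 0 0 0 -1;0.025 0 0 0 -1;0 0 0 0 -1;0 0 0 0 -1'
python3 -m crank '0.015 0.025 0 0 -1;0 0 0 0 -1;0 0 0 0 -1;0 0 0 0 -1;0 0 0 0 -1'
python3 - <<'E'
from h import *
s=manip.get_state();print(s['moment'],s['ee_rot'])
th=np.radians(-2.0);o=np.array([.4693,-.2587]);R=np.array([[np.cos(th),-np.sin(th)],[np.sin(th),np.cos(th)]])
ims=[]
for n in("wrist","side","top"):
    c=cap(n);ims.append(c["img"]);w=cloud(c);l=w.copy();l[...,:2]=(w[...,:2]-o)@R
    rgb=c["img"].astype(int);m=(l[...,2]>.125)&(l[...,2]<.15)&(abs(l[...,0]-.05)<.02)&(l[...,1]<.1)&(l[...,1]>-.06)&(rgb[...,0]>rgb[...,2]*1.8)
    p=l[m]
    if len(p)>50:
        k=np.polyfit(p[:,1],p[:,0],1);print(n,len(p),"x range",np.percentile(p[:,0],[3,50,97]),"y",np.percentile(p[:,1],[.5,99.5]),"slope deg",np.degrees(-k[0]),"z",np.median(p[:,2]))
    if n=="side":
        m=(l[...,2]>.03)&(l[...,2]<.125)&(abs(l[...,0]-.045)<.02)&(l[...,1]<-.03)&(l[...,1]>-.06)&(rgb[...,0]>rgb[...,2]*1.6)
        p=l[m];print("end",len(p))
        for z in(.04,.06,.08,.1,.12):
            q=p[abs(p[:,2]-z)<.008]
            if len(q)>5: print(z,q[:,:2].mean(0),np.percentile(q[:,0],[5,95]))
a,b,c=ims
cv2.imwrite("pics/w4.png",np.hstack([cv2.resize(b[240:420,180:380],(440,396)),cv2.resize(a[110:310,200:380],(356,396))])[:,:,::-1])
E
```

```text
t: 15.35
eef_pos: [0.5213, -0.2396, 0.1014]
ee_rot: [0.718, 0.696, -0.003, 0.001]
ft_force: [-6.4, -7.2, 6.7]
width: 0.0098
grasp_force: 30.0
t: 15.77
eef_pos: [0.5214, -0.2396, 0.1014]
ee_rot: [0.718, 0.696, -0.004, 0.001]
ft_force: [-8.6, -8.7, 7.3]
width: 0.0098
grasp_force: 30.0
[-0.94716856  1.82134084 -0.12063614] [ 0.7181167   0.6959112  -0.00389045  0.00092973]
wrist 4885 x range [0.04699    0.05158216 0.05609815] y [-0.02065629  0.08590875] slope deg 0.08973342930311952 z 0.13884108951845095
side 287 x range [0.04630292 0.05129843 0.05609169] y [-0.04543829  0.03828571] slope deg -1.828959910906584 z 0.13696263371203776
end 342
0.04 [ 0.05002336 -0.04246475] [0.04601698 0.05563441]
0.06 [ 0.05007921 -0.04268247] [0.04591434 0.05532054]
0.08 [ 0.04988466 -0.04193964] [0.04610912 0.0551178 ]
0.1 [ 0.04970161 -0.04160096] [0.04620305 0.05476461]
0.12 [ 0.04991325 -0.04154104] [0.04628862 0.05472551]
top 157 x range [0.04504092 0.04927192 0.05426029] y [0.01599594 0.08569763] slope deg 1.7062487226621934 z 0.13657946417950717
```

View pics/w4.png

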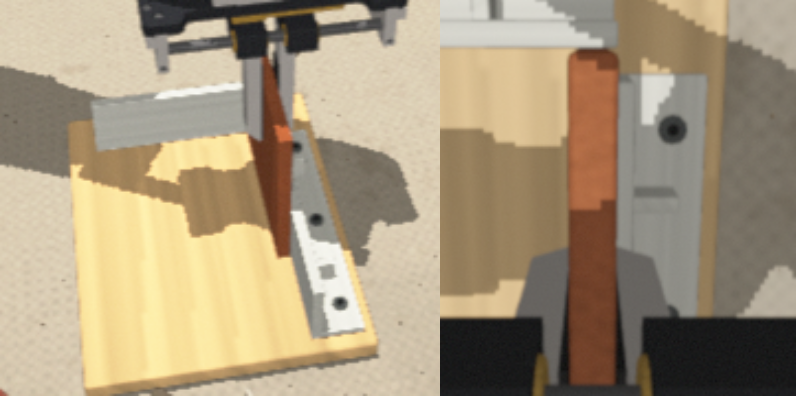

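All surfaces check to about 1 mm in jig axes: face at x≈55, end at y≈85.7, and foot on the board. The push toward the short fence leans the tool about 0.45°, though. I'll ease that push a little and add down-force to bring the foot flat.

```bash
python3 -m crank '-0.02 0 0 0 -1;-0.02 0 0.02 0 -1;0 0 0.02 0 -1;0 0 0 0 -1;0 0 0 0 -1'
python3 -c "
from h import *
s=manip.get_state();print(s['moment'],s['ee_rot'],s['eef_pos'])"
python3 -m crank '0 0 0.025 0 -1;0 0 0 0 -1;0 0 0 0 -1;0 0 0 0 -1;0 0 0 0 -1'
python3 -c "
from h import *
s=manip.get_state();print(s['moment'],s['ee_rot'],s['eef_pos'])"
```

```text
t: 16.33
eef_pos: [0.5215, -0.2398, 0.1012]
ee_rot: [0.718, 0.696, -0.003, 0.0]
ft_force: [-10.3, -3.2, 14.0]
width: 0.0101
grasp_force: 30.0
[-0.35734482  2.31855875 -0.18340801] [ 7.17893763e-01  6.96146152e-01 -3.00671993e-03  2.00265221e-04] [ 0.52145111 -0.23977838  0.10121922]
t: 16.75
eef_pos: [0.5215, -0.2398, 0.1012]
ee_rot: [0.718, 0.696, -0.003, 0.0]
ft_force: [-11.2, -2.6, 17.9]
width: 0.0097
grasp_force: 30.0
[-0.13929658  2.67089804 -0.17768242] [ 7.17903636e-01  6.96136058e-01 -2.96482280e-03  4.09114046e-04] [ 0.52146846 -0.23981492  0.10121976]
```

```bash
python3 -m crank '0.02 -0.02 -0.03 0 -1;0 0 0 0 -1;0 0 0 0 -1;0 0 0 0 -1;0 0 0 0 -1'
python3 -c "
from h import *
from scipy.spatial.transform import Rotation as R
s=manip.get_state();print(s['moment'],np.degrees(R.from_quat(s['ee_rot']).as_matrix()[:,2]),s['eef_pos'])"
```

```text
t: 17.17
eef_pos: [0.5214, -0.2397, 0.1013]
ee_rot: [0.718, 0.696, -0.003, 0.001]
ft_force: [-9.6, -5.4, 13.7]
width: 0.0098
grasp_force: 30.0
[-0.60179203  2.02830615 -0.1808788 ] [ -0.13598649  -0.34430428 -57.29458362] [ 0.52135908 -0.23966447  0.10132066]
```

```bash
python3 -m crank '-0.015 0 0 0 -1;0 0 0 0 -1;0 0 0 0 -1;0 0 0 0 -1;0 0 0 0 -1'
python3 - <<'E'
from h import *
from scipy.spatial.transform import Rotation as Ro
s=manip.get_state();print(s['moment'],np.degrees(Ro.from_quat(s['ee_rot']).as_matrix()[:,2]),s['eef_pos'])
th=np.radians(-2.0);o=np.array([.4693,-.2587]);R=np.array([[np.cos(th),-np.sin(th)],[np.sin(th),np.cos(th)]])
for n in("wrist","side"):
    c=cap(n);w=cloud(c);l=w.copy();l[...,:2]=(w[...,:2]-o)@R;rgb=c["img"].astype(int)
    m=(l[...,2]>.133)&(l[...,2]<.145)&(abs(l[...,0]-.05)<.007)&(l[...,1]<.083)&(l[...,1]>-.045)&(rgb[...,0]>rgb[...,2]*1.8)
    p=l[m];k=np.polyfit(p[:,1],p[:,2],1);print(n,len(p),"top z slope deg",np.degrees(k[0]),"z at centre",np.polyval(k,.02), p[:,1].min(),p[:,1].max())
    b=(abs(l[...,2]-.018)<.006)&(l[...,0]>-.06)&(l[...,0]<.03)&(l[...,1]<.07)&(l[...,1]>-.1)
    q=l[b];A=np.c_[q[:,:2],np.ones(len(q))];print(" board slope deg",np.degrees(np.linalg.lstsq(A,q[:,2],rcond=None)[0][:2]),np.median(q[:,2]))
E
```

```text
t: 17.58
eef_pos: [0.5214, -0.2397, 0.1013]
ee_rot: [0.718, 0.696, -0.003, 0.001]
ft_force: [-8.2, -4.1, 13.0]
width: 0.0097
grasp_force: 30.0
[-0.45909166  2.04064543 -0.13474208] [ -0.1380915   -0.28485333 -57.294905  ] [ 0.5213716  -0.23973272  0.10127818]
wrist 4654 top z slope deg -0.15322054268468344 z at centre 0.13883566203584258 -0.021857856797662653 0.08281779088367709
 board slope deg [-0.05870598 -0.00331925] 0.01886543172247901
side 234 top z slope deg 0.46061319777107185 z at centre 0.1372793028056197 -0.044874566036051645 0.03956825724227939
 board slope deg [ 0.0394792  -0.06307918] 0.017034356272085105
```

```bash
python3 -c "
from h import *
print(manip.sign_off())"
```

```text
the job is handed in; nothing more can be done
None
```

The job is handed in: the terracotta panel stands on the jig board, gripped and pressed against both fences at about 8 N (long) and 4 N (short), foot level to about 0.3 mm, and I did not touch the tiles, jar or tape.

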